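Hold the drive collar on the spindle flat of a spin-art machine

TASK

The spin-art machine needs its drive collar fitted: slide the black transport lock all the way out to its end stop, then pinch the steel spindle with the fingers and turn it until its flat faces the gap in the machine's rim. Then fit the collar on the spindle, screw head over the flat and pointing to the gap, right down on the spindle's shoulder, and finish while still gripping it there so that I can tighten the set-screw. Leave the paint jar, the bottle and the brush where they are.

Things in the scene. Friction and masses are not known exactly. Their poses are not given: they have to be found in the camera images.
- machine: Spin-art machine, fixed: a white box 240 (x) by 335 (y) mm, deck 55 mm above the table. On the deck a round black rim, radius 95 mm, top at 67 mm, runs around the spindle, with one gap on the machine's -x side. Origin: on the table straight under the spindle axis; z up. The box ends 120 mm from it on the +x, -x and +y sides, 215 mm on the -y side.
- rim_gap (a point): Middle of the 50 mm wide gap in the rim, at deck height, 95 mm from the spindle axis towards the machine's -x.
- lock_stop (a point): Top centre of the lock's end stop, a grey block 46 mm wide, 9 mm thick, 89 mm above the table, 200 mm from the spindle axis towards the machine's -y. From 107 mm out to the stop the lock runs between two grey guide strips, 46 mm wide over both, top 79 mm above the table.
- spindle: Upright D-shaped steel shaft, 18 mm diameter, 50 mm long above its shoulder (34 mm disc); top 4 mm tapered. Flat along its length on this frame's -x side, 5.5 mm from the axis: 14.5 mm thick when pinched flat to back, more otherwise. Origin: on the axis at the shoulder, 75 mm above the table. Turns about the vertical (0.03 N m friction), stays where left; its x axis must end along the machine's.
- spindle_flat (a point): Middle of the spindle's flat, 30 mm above the shoulder, 5.5 mm from the axis. It starts 29 to 86 degrees counter-clockwise (seen from above) from facing the gap.
- lock (a joint): Travel of the transport lock in m: 0 to 0.020 at the start, when its fork straddles the spindle on the shoulder and blocks the collar; 0.070 at its end stop. It slides towards the machine's -y axis with about 2 N of friction and stays where it is left.
- lock_grip (a point): Top centre of the lock's grip, an upright black post, 18 mm diameter, 34 mm tall, on the lock's flat bar (28 mm wide, top 82 mm above the table). This point is 116 mm above the table and 85 mm plus the lock's travel from the spindle axis, towards the machine's -y. The fork's tines reach 108 mm from the post towards the spindle.
- collar: Loose aluminium collar standing on the table: 40 mm diameter, 26 mm tall, 90 to 150 g; a dark screw head (9 mm diameter, 13 mm up) stands out 8 mm on its -x side. D-shaped bore, 20.5 mm with a flat 6.75 mm from the axis on the screw's side: fits over the spindle only with the screw over the flat (play 1.2 mm, 0.19 rad). Origin: centre of its underside; seated, it lies at the spindle's origin.
- jar: Closed paint jar, 60 mm diameter, 55 mm tall, loose; to be left alone. Origin: centre of its underside.
- bottle: Blue squeeze bottle, 48 mm diameter, 145 mm tall, loose; to be left alone. Origin: centre of its underside.
- brush: Wide flat priming brush 200 mm long lying on the table, loose; to be left alone. Origin: under its middle; it lies along its x axis.
Mind the look-alikes: they are no part of the job. There is more than one size of the collar; the job needs the largest.

How it is judged:
By the outcome, as a careful person would: the job done as asked, in the order asked, and still so for the second after the job is handed in, while the arm keeps its last pose, push and grip.
It also fails if it takes over 61 s, if anything falls off the work surface, if the arm or the gripper's body presses on something with over 40 N, if the wrist force passes 120 N, or if a joint passes its speed limit or range.

ROBOT

A 7-joint arm with a two-finger parallel gripper is mounted at the origin on the work surface. World frame = base frame: x ahead of the robot, y to its left, z up, the work surface at z = 0. Lengths are in m, angles in rad, forces in N, time in s.
With the tool pointing down it reaches from about 0.4 to 0.85 m from the base axis. Payload 10.4 kg.
Tool frame: the origin (TCP) lies midway between the tips of the shut fingers; the grasp point (between the pads) lies 19 mm behind it (r.grasp_offset is the distance from the TCP to the grasp point, in m); x points along the fingers, y is the direction in which the jaws open and shut, and the axes are right-handed (so a half turn about x gives the same grasp; the last joint's range is limited). The gripper opens to 87 mm and grips with 3 to 60 N. Pads are 19 mm wide; open, the fingers measure 117 mm over their backs; the gripper's body (75 mm by 190 mm) begins 51 mm behind the grasp point.
Start: joints at [-1.288, 0.332, -0.065, 1.46, 0.022, 1.35, -0.088], TCP at [0.188, 0.596, 0.194] pointing down, gripper open.
Joint ranges: [-2.6, 2.6], [-0.5, 2.12], [-1.47, 1.34], [0.16, 2.42], [-1.27, 4.41], [0.06, 2.06], [-2.6, 2.6]. Speed limits (rad/s): [2.22, 2.22, 2.79, 2.79, 3.14, 3.14, 3.14].

INTERFACE

Orientations are given as a unit quaternion [x, y, z, w].
In Python, from bench import r, vision, close_job gives the robot as it stands. The module is installed in compiled form; this text tells all that it offers.
- The arm moves only by the shell command python3 -m pendant 'ROWS' [OPENING] [FORCE]. ROWS is text: rows parted by semicolons, each of 6 numbers parted by spaces: the shift along the tool's x, y, z in units of 0.25 m (1.0 is 0.25 m), then the turn, a rotation vector about the tool's x, y, z in units of 1.5 rad (1.0 is 1.5 rad). A call has 1 to 8 rows; each row is the pose to reach, as a shift and turn from the pose commanded when the call began, along the tool's axes at that moment; what a row does not reach only later rows make up. A row lasts 1/10 s, in which the tool goes at most 50 mm and 8.59 degrees, less where a joint would pass 70% of its speed; a pose out of reach is approached as far as the arm can. A call with a number of a shift or a turn outside -1 to 1 is refused whole. A call with a gripper value outside its range is refused whole. OPENING is the gripper command: -1 is shut, 1 is fully open, values between are in proportion, set as the call begins (- or left out, the last holds). The fingers move at their own pace and stop on an object; FORCE is the grip in N (left out, the last holds). Time passes only in rows, so rows that repeat a pose let the fingers close. It gives the time, the measured TCP pose, the force and the opening at its end, in the units of the state.
- r.read_state(): the state, without advancing time (a new reading comes with each control period).
- vision.camera(name): name is "side" or "top" or "wrist"; returns (picture, depth): 480x640x3 uint8, blue, green, red; 480x640 float32, m along the optical axis (not along the pixel's ray), 0 where there is no reading.
- vision.get_calibration(name): a dict with "camera_matrix" (3x3 intrinsics, pixels), "rvec" (rotation vector, rad) and "tvec" (3), from world to camera coordinates, as OpenCV has them. Camera axes: x right, y down, z forward; pixel columns grow to the right and rows downward; lengths in m; the calibration is good to about 2 mm. A picture is of the moment at which its call begins: read the wrist's pose just before it. get_calibration takes no time and is no camera call; for the wrist camera it gives the pose at the moment of the call.
- close_job(): hands the job in, once; it reports no verdict.
The state is a dict: "time": time; "joint_positions": joint angles; "joint_vel": joint speeds; "joint_torque": joint torques, N m; "ee_pos": TCP position; "eef_rot": TCP orientation; "ft_force": force on the tool from outside, world axes, zero at the start; "torque": the same for the moment, N m; "width": finger opening in m.
Only numpy, scipy, OpenCV 4.12 (cv2) and the standard library are available. Lean on these libraries where they do the work, as an engineer would, in place of code of your own. Each camera call takes 0.05 s, during which the arm holds its last target. There are 200 camera calls.

## Working session

There is one attempt and no reset: what is moved stays moved. The work goes in short steps, Python scripts to look and compute and a shell command to move; the robot and the scene stay as the last step left them, time stands still between calls to the robot, and variables do not carry over. Pictures are saved under pics/ and viewed, about 8 in all and at most 12, crops included, and the job is handed in when it is done.

```bash
mkdir -p pics
cat > h.py <<'E'
import numpy as np, cv2
from bench import r, vision
from scipy.spatial.transform import Rotation as R
def cam(n):
    c=vision.get_calibration(n); im,d=vision.camera(n)
    return im,d,np.array(c["camera_matrix"]),cv2.Rodrigues(np.array(c["rvec"],float))[0],np.array(c["tvec"],float).ravel()
def world(u,v,z,K,Rm,t):   # pixel->world on plane z
    ray=Rm.T@np.linalg.inv(K)@np.array([u,v,1.]); o=-Rm.T@t
    return o+ray*(z-o[2])/ray[2]
def cloud(d,K,Rm,t):
    v,u=np.mgrid[:480,:640]; p=np.stack([(u-K[0,2])/K[0,0]*d,(v-K[1,2])/K[1,1]*d,d],-1)
    return (p-t)@Rm
def save(n,dct): np.savez(n,**dct)
E
python3 - <<'E'
from h import *
s=r.read_state(); print({k:np.round(v,3) for k,v in s.items()}, r.grasp_offset)
for n in("top","side"):
    im,d,K,Rm,t=cam(n); cv2.imwrite(f"pics/{n}0.png",im); np.savez(f"{n}0",im=im,d=d,K=K,Rm=Rm,t=t); print(n,K[0,0],-Rm.T@t)
E
```

```text
{'time': np.float64(0.0), 'joint_positions': array([-1.288,  0.333, -0.065,  1.461,  0.022,  1.35 , -0.089]), 'joint_vel': array([-0.002, -0.001,  0.001,  0.001,  0.   ,  0.   ,  0.002]), 'joint_torque': array([ 0.0000e+00, -6.2324e+01,  2.5000e-02, -3.8991e+01, -6.1000e-02,
        4.0000e-02,  0.0000e+00]), 'ee_pos': array([0.188, 0.596, 0.193]), 'eef_rot': array([ 0.107,  0.699, -0.108,  0.699]), 'ft_force': array([-0.215, -0.091,  0.11 ]), 'torque': array([ 0.001,  0.023, -0.039]), 'width': np.float64(0.087)} 0.0187
top 455.51201026539877 [ 0.45103929 -0.00484769  1.08555979]
side 494.37571868269094 [0.48380888 0.74005327 0.61507392]
```

View pics/top0.png

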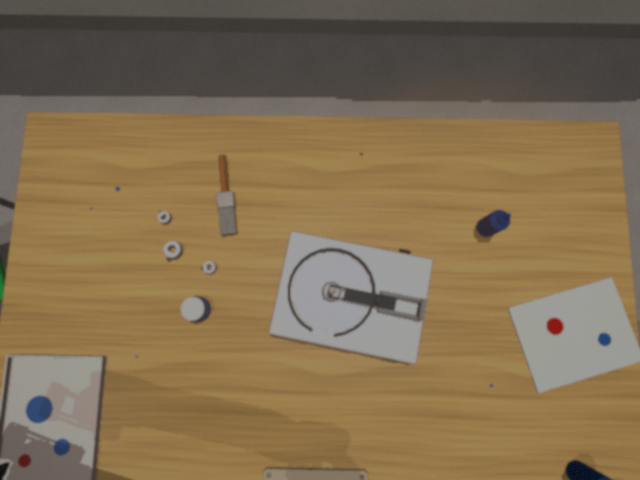

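View pics/side0.png

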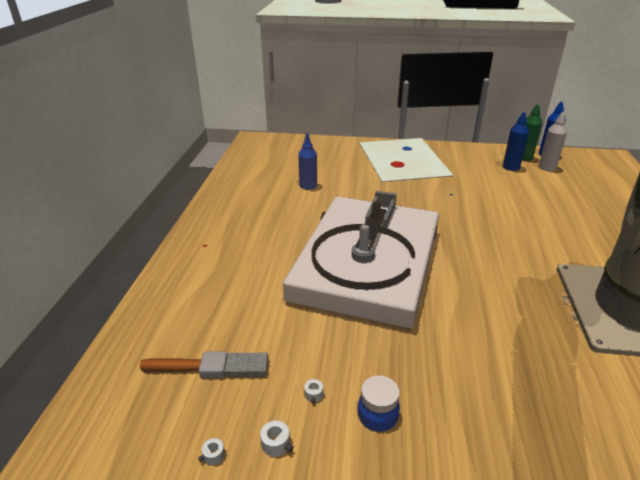

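Top view: machine with the spindle at about (333,292), rim gap near (322,333), lock to the right. Collars are at (164,217), (173,250) and (209,267), the middle one largest. Jar (195,309), brush (226,195), bottle (490,225). Next: refine with depth.

Run:
```python
from h import *
a=np.load("top0.npz"); im,d,K,Rm,t=[a[k] for k in("im","d","K","Rm","t")]
P=cloud(d,K,Rm,t)
def inb(u0,u1,v0,v1,z0,z1):
    m=np.zeros(d.shape,bool); m[v0:v1,u0:u1]=1
    return m&(P[...,2]>z0)&(P[...,2]<z1)&(d>0)
m=inb(255,450,220,375,.045,.062); c=cv2.minAreaRect(P[m][:,:2].astype(np.float32)*1000); print("box",c)
pts=cv2.boxPoints(c); print(pts)
for n,b in dict(spin=(315,350,275,310,.115,.14),grip=(335,430,275,320,.105,.125),stop=(395,430,290,325,.084,.095)).items():
    m=inb(*b); q=P[m]; print(n,m.sum(),q.mean(0) if m.any() else 0,(q[:,:2].max(0)+q[:,:2].min(0))/2 if m.any() else 0, np.argwhere(m).mean(0)[::-1])
m=inb(150,190,232,268,.018,.035); q=P[m]; print("collar",m.sum(),q.mean(0),cv2.minEnclosingCircle(q[:,:2].astype(np.float32)*1000),q[:,2].mean())
for n,(u,v,w) in dict(col=(172,250,30),).items():
    x=cv2.resize(im[v-w:v+w,u-w:u+w],(480,480),interpolation=cv2.INTER_CUBIC)
y=cv2.resize(im[225:375,265:435],(0,0),fx=3.2,fy=3.2,interpolation=cv2.INTER_CUBIC)[:480,:320+224]
out=np.zeros((480,800,3),np.uint8); out[:256,:256]=cv2.resize(x,(256,256)); out[:y.shape[0],256:800]=y
cv2.imwrite("pics/c1.png",out)
a=np.load("side0.npz"); im,d,K,Rm,t=[a[k] for k in("im","d","K","Rm","t")]
P=cloud(d,K,Rm,t)
for n,b in dict(spin=(350,380,215,250,.115,.14),grip=(365,400,185,240,.105,.125),col=(255,300,415,460,.018,.032)).items():
    m=inb(*b); q=P[m]; print(n,m.sum(),q.mean(0) if m.any() else 0)
```

```text
box ((500.7518615722656, -79.61079406738281), (335.5914306640625, 249.83607482910156), 79.45702362060547)
[[ 347.2406  -221.71715]
 [ 592.85895 -267.43042]
 [ 654.2631    62.49556]
 [ 408.64478  108.20883]]
spin 49 [ 0.50484835 -0.03052862  0.12401787] [ 0.50546654 -0.03035491] [331.6122449  289.24489796]
grip 61 [ 0.48688758 -0.1288281   0.1157913 ] [ 0.49397304 -0.08869001] [377.90163934 298.83606557]
stop 107 [ 0.46938026 -0.2245546   0.088978  ] [ 0.46979267 -0.20328986] [420.57943925 308.23364486]
collar 191 [0.59837756 0.34325005 0.02461141] ((596.78955078125, 344.902587890625), 22.456045150756836) 0.024611410876456574
spin 64 [ 0.50648317 -0.02332398  0.1212208 ]
grip 108 [ 0.49310249 -0.08353686  0.11398784]
col 576 [0.59956916 0.35078026 0.02418578]
```

View pics/c1.png

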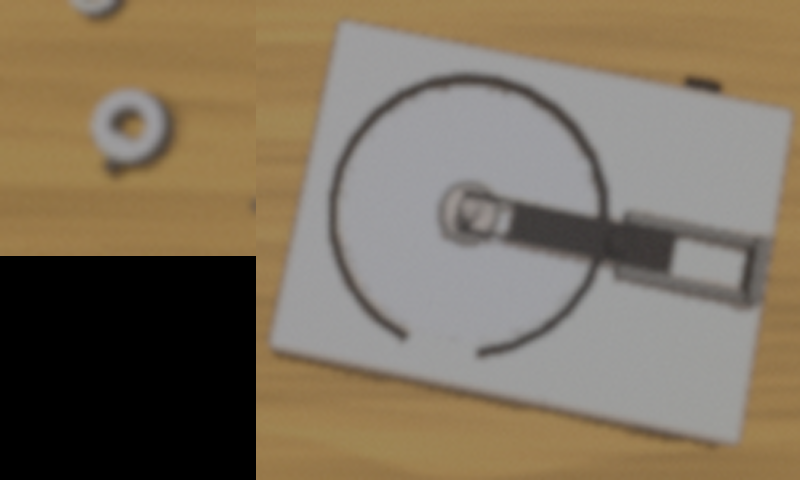

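```bash
cat >> h.py <<'E'
def Rdes(a):
    a=np.radians(a); x=np.array([0,0,-1.]); y=np.array([np.cos(a),np.sin(a),0]); return R.from_matrix(np.stack([x,y,np.cross(x,y)],1))
def goal(pos,a):
    s=r.read_state(); R0=R.from_quat(s["eef_rot"]); Y=R0.as_matrix()[:,1]
    sh=R0.inv().apply(np.array(pos)-s["ee_pos"])/0.25; tu=(R0.inv()*Rdes(a)).as_rotvec()/1.5
    print("yaw now %.1f"%np.degrees(np.arctan2(Y[1],Y[0])),"pos",np.round(s["ee_pos"],4),"q",np.round(s["joint_positions"],2),"F",np.round(s["ft_force"],1),"w",round(float(s["width"]),4),"t",s["time"])
    print("shift",np.round(sh,3),"turn",np.round(tu,3))
E
python3 - <<'E'
from h import *
for a in(-10.5,169.5): goal((0.44,-0.06,0.26),a)
c=vision.get_calibration("wrist"); Rm=cv2.Rodrigues(np.array(c["rvec"],float))[0]; s=r.read_state()
R0=R.from_quat(s["eef_rot"]).as_matrix(); print(R0, "cam in tool",R0.T@(-Rm.T@np.ravel(c["tvec"])-s["ee_pos"]),"cam axes in tool",R0.T@Rm.T,np.array(c["camera_matrix"]))
E
```

```text
yaw now 72.5 pos [0.188  0.5956 0.1936] q [-1.29  0.33 -0.06  1.46  0.02  1.35 -0.09] F [-0.6 -0.5  0.5] w 0.087 t 0.1
shift [-0.263 -2.198  1.751] turn [0.966 0.001 0.001]
yaw now 72.5 pos [0.188  0.5956 0.1936] q [-1.29  0.33 -0.06  1.46  0.02  1.35 -0.09] F [-0.6 -0.5  0.5] w 0.087 t 0.1
shift [-0.263 -2.198  1.751] turn [-1.129e+00 -1.000e-03  1.000e-03]
[[-3.39466617e-04  3.01054823e-01  9.53606773e-01]
 [-1.20806216e-03  9.53606009e-01 -3.01055012e-01]
 [-9.99999213e-01 -1.25421438e-03  3.99755341e-05]] cam in tool [-0.19062162 -0.00027262 -0.08097446] cam axes in tool [[ 1.07345796e-03 -2.91865621e-01  9.56458732e-01]
 [ 9.99999391e-01  5.59952860e-04 -9.51453827e-04]
 [-2.57875140e-04  9.56459171e-01  2.91866045e-01]] [[393.46329311   0.         322.80229557]
 [  0.         393.46329311 232.34413644]
 [  0.           0.           1.        ]]
```

```bash
python3 -m pendant '-0.2 -0.9 1 0 0 0;-0.2 -0.9 1 0.2 0 0;-0.2 -0.9 1 0.4 0 0;-0.2 -0.9 1 0.6 0 0;-0.2 -0.9 1 0.966 0 0;-0.2 -0.9 1 0.966 0 0;-0.2 -0.9 1 0.966 0 0;-0.2 -0.9 1 0.966 0 0' 1 20
python3 -c "
from h import *
goal((0.497,-0.068,0.22),-10.5)"
```

```text
time: 0.9
ee_pos: [0.3623, 0.3013, 0.2453]
eef_rot: [0.448, 0.547, -0.447, 0.548]
ft_force: [-0.1, 0.5, 0.6]
width: 0.0865
yaw now 11.5 pos [0.3623 0.3013 0.2453] q [-0.99 -0.04  0.19  1.78  0.01  1.4  -0.6 ] F [-0.1  0.5  0.6] w 0.0865 t 0.9
shift [0.101 0.234 1.555] turn [ 0.256 -0.    -0.001]
```

```bash
python3 -m pendant '0.05 0.12 0.95 0.256 0 0;0.05 0.12 0.95 0.256 0 0;0.05 0.12 0.95 0.256 0 0;0.05 0.12 0.95 0.256 0 0;0.05 0.12 0.95 0.256 0 0;0.05 0.12 0.95 0.256 0 0' 
python3 -c "
from h import *
goal((0.497,-0.068,0.22),-10.5)"
```

```text
time: 1.5
ee_pos: [0.4398, 0.075, 0.2316]
eef_rot: [-0.542, -0.454, 0.542, -0.454]
ft_force: [-0.9, 0.8, 0.8]
width: 0.0869
yaw now -10.2 pos [0.4398 0.075  0.2316] q [-0.76 -0.12  0.45  1.87  0.05  1.39 -0.5 ] F [-0.9  0.8  0.8] w 0.0869 t 1.5
shift [0.047 0.326 0.523] turn [ 0.004  0.    -0.   ]
```

```bash
python3 -m pendant '0.047 0.326 0.523 0.004 0 0;0.047 0.326 0.523 0.004 0 0;0.047 0.326 0.523 0.004 0 0;0.047 0.326 0.523 0.004 0 0;0.047 0.326 0.523 0.004 0 0;0.047 0.326 0.523 0.004 0 0'
python3 - <<'E'
from h import *
goal((0.497,-0.068,0.22),-10.5)
im,d,K,Rm,t=cam("wrist"); np.savez("w1",im=im,d=d,K=K,Rm=Rm,t=t); cv2.imwrite("pics/w1.png",im)
P=cloud(d,K,Rm,t)
for z0,z1 in((.118,.14),(.108,.118),(.083,.1),(.062,.071)):
    m=((P[...,2]>z0)&(P[...,2]<z1)&(d>0)&(P[...,0]>.38)&(P[...,0]<.62)&(P[...,1]<.08)&(P[...,1]>-.25)).astype(np.uint8)
    n,_,st,ce=cv2.connectedComponentsWithStats(m)
    for i in range(1,n):
        if st[i,4]>60:
            q=P[_==i]; print(z0,st[i],np.round(q.mean(0),4),np.round((q.max(0)+q.min(0))/2,4))
E
```

```text
time: 2.1
ee_pos: [0.4969, -0.0605, 0.2197]
eef_rot: [-0.541, -0.455, 0.542, -0.455]
ft_force: [0.2, 0.8, -1.3]
width: 0.0867
yaw now -9.9 pos [ 0.4969 -0.0605  0.2197] q [-0.61  0.02  0.66  1.77 -0.01  1.35 -0.12] F [ 0.2  0.8 -1.3] w 0.0867 t 2.1
shift [-0.001  0.006  0.029] turn [ 0.007 -0.     0.001]
0.118 [314 167  25  22 413] [ 0.5044 -0.0274  0.1239] [ 0.504  -0.028   0.1224]
0.108 [314 288  22  24 385] [ 0.4857 -0.128   0.1153] [ 0.4854 -0.1295  0.113 ]
0.083 [313 274  25  18 161] [ 0.4866 -0.1234  0.091 ] [ 0.4858 -0.1279  0.0915]
0.083 [300 372  47  13 543] [ 0.4678 -0.2241  0.0883] [ 0.4675 -0.2251  0.0872]
0.062 [ 214   46  225  228 4169] [ 0.5341 -0.0032  0.0668] [ 0.5088 -0.0292  0.0659]
0.062 [219 195  90  78 970] [ 0.4322 -0.0825  0.0668] [ 0.4392 -0.0783  0.0657]
```

View pics/w1.png

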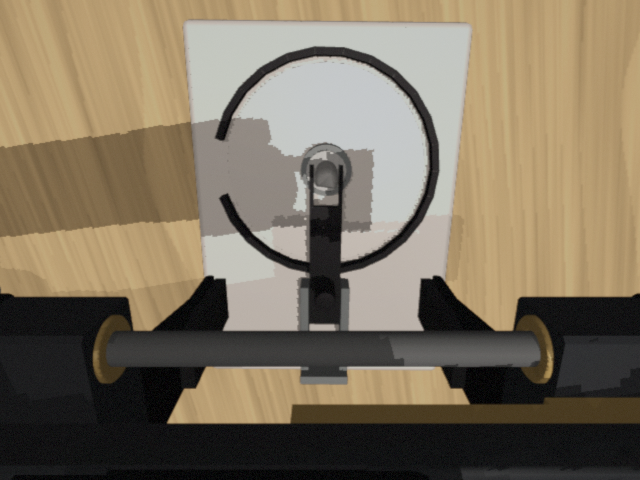

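The wrist view shows the spindle at (327,172), the post at (325,298), the stop at (323,378) and the gap at (222,167). These agree: spindle axis about (0.504,-0.028), yaw about -10.6°, lock travel about 18 mm. Next, the lock post.

Run:
```python
from h import *
goal((0.4857,-0.129,0.088),-10.6)
a=np.load("w1.npz"); P=cloud(a["d"],a["K"],a["Rm"],a["t"]); d=a["d"]
m=(P[...,2]>.064)&(P[...,2]<.07)&(d>0); q=P[m]; rr=np.hypot(q[:,0]-.504,q[:,1]+.028); q=q[(rr>.085)&(rr<.105)]
A=np.c_[2*q[:,:2],np.ones(len(q))]; s=np.linalg.lstsq(A,(q[:,:2]**2).sum(1),rcond=None)[0]; print("rim",s[:2],np.sqrt(s[2]+s[0]**2+s[1]**2))
m=(P[...,2]>.1235)&(d>0)&(np.hypot(P[...,0]-.504,P[...,1]+.028)<.015); q=P[m];print("top",q.mean(0),m.sum(),q.min(0),q.max(0))
im=a["im"][135:210,285:365]; cv2.imwrite("pics/w1c.png",cv2.resize(im,(640,600),interpolation=cv2.INTER_CUBIC))
```

```text
yaw now -9.9 pos [ 0.4969 -0.0603  0.2198] q [-0.61  0.02  0.66  1.77 -0.01  1.35 -0.12] F [-0.7  0.3 -0.3] w 0.0868 t 2.15
shift [0.527 0.003 0.279] turn [ 0.008 -0.     0.   ]
rim [ 0.50393694 -0.02891913] 0.09490969093535023
top [ 0.50308931 -0.03447108  0.34495651] 15167 [ 0.48901016 -0.04066278  0.12350385] [ 0.51851116 -0.021466    0.36408785]
```

View pics/w1c.png

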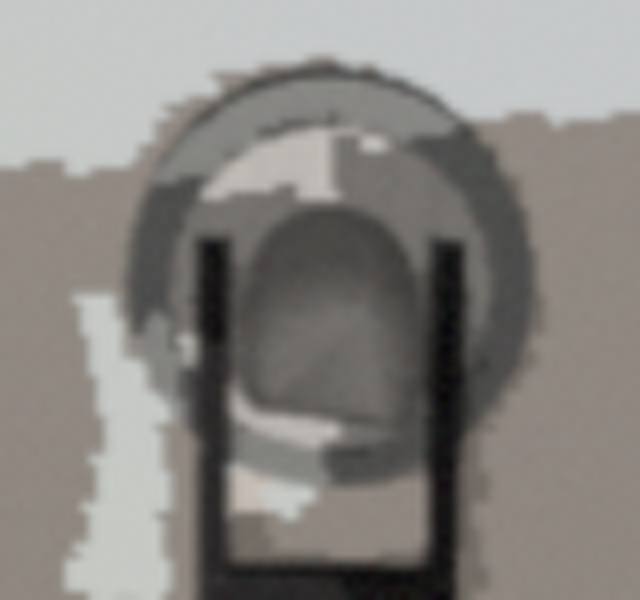

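The flat faces the crop's bottom with edge (240,400)–(410,425), so it is about 82° CCW from the gap. Descending on the post.

```bash
python3 -m pendant '0 0.003 0.28 0.008 0 0;0 0.003 0.28 0.008 0 0;0.2 0.003 0.28 0.008 0 0;0.4 0.003 0.28 0.008 0 0;0.5 0.003 0.28 0.008 0 0;0.527 0.003 0.28 0.008 0 0;0.527 0.003 0.28 0.008 0 0;0.527 0.003 0.28 0.008 0 0' 
python3 -c "
from h import *
goal((0.4857,-0.129,0.088),-10.6)"
```

```text
time: 2.95
ee_pos: [0.4869, -0.1306, 0.0898]
eef_rot: [0.545, 0.451, -0.544, 0.452]
ft_force: [0.3, -0.1, 0.3]
width: 0.0873
yaw now -10.7 pos [ 0.4869 -0.1306  0.0898] q [-0.5   0.17  0.73  1.94 -0.13  1.07  0.11] F [ 0.3 -0.1  0.3] w 0.0873 t 2.95
shift [ 0.007 -0.006 -0.006] turn [-0.001 -0.    -0.001]
```

```bash
python3 -m pendant '0 0 0 0 0 0;0 0 0 0 0 0;0 0 0 0 0 0;0 0 0 0 0 0;0 0 0 0 0 0;0 0 0 0 0 0;0 0 0 0 0 0' -1 25
python3 -m pendant '0 0 0.04 0 0 0;0 0 0.08 0 0 0;0 0 0.12 0 0 0;0 0 0.15 0 0 0;0 0 0.18 0 0 0;0 0 0.195 0 0 0;0 0 0.2 0 0 0;0 0 0.2 0 0 0'
python3 -c "
from h import *
goal((0.4857,-0.129,0.088),-10.6)"
```

```text
time: 3.65
ee_pos: [0.4857, -0.1311, 0.0882]
eef_rot: [-0.544, -0.451, 0.545, -0.451]
ft_force: [0.3, 0.6, -0.1]
width: 0.039
time: 4.45
ee_pos: [0.4764, -0.1802, 0.0882]
eef_rot: [0.544, 0.451, -0.544, 0.451]
ft_force: [0.4, 0.1, 0.0]
width: 0.0004
yaw now -10.7 pos [ 0.4764 -0.1802  0.0882] q [-0.42  0.2   0.77  1.93 -0.16  1.08  0.23] F [0.4 0.1 0. ] w 0.0004 t 4.45
shift [ 0.001 -0.002 -0.208] turn [-0.001 -0.     0.   ]
```

The fingers shut slower than I allowed for, so the post was missed. Re-open to about 45 mm, go back and close fully.

```bash
python3 -m pendant '0 0 0 0 0 0;0 0 0 0 0 0;0 0 0 0 0 0;0 0 0 0 0 0;0 0 0 0 0 0;0 0 0 0 0 0;0 0 0 0 0 0;0 0 0 0 0 0' 0.05
python3 - <<'E'
from h import *
im,d,K,Rm,t=cam("wrist"); cv2.imwrite("pics/w2.png",im)
P=cloud(d,K,Rm,t)
m=(P[...,2]>.108)&(P[...,2]<.122)&(d>0)&(abs(P[...,0]-.486)<.03)&(P[...,1]<-.06)&(P[...,1]>-.17)
q=P[m];print(m.sum(),q.mean(0),q.min(0),q.max(0)) if m.any() else print("none")
goal((0.4857,-0.129,0.088),-10.6)
E
```

```text
time: 5.25
ee_pos: [0.4764, -0.1802, 0.0882]
eef_rot: [0.545, 0.451, -0.544, 0.451]
ft_force: [-0.1, -1.0, 0.1]
width: 0.0448
1411 [ 0.48580646 -0.12904097  0.11580809] [ 0.47704011 -0.13854251  0.1080362 ] [ 0.49439975 -0.12091726  0.11826557]
yaw now -10.7 pos [ 0.4764 -0.1802  0.0882] q [-0.42  0.2   0.77  1.93 -0.16  1.08  0.23] F [-0.  -0.1 -0. ] w 0.0453 t 5.3
shift [ 0.001 -0.002 -0.208] turn [-0.001 -0.    -0.   ]
```

Post has not moved: (0.4858,-0.1290).

```bash
python3 -m pendant '0 0 -0.1 0 0 0;0 0 -0.18 0 0 0;0 -0.002 -0.208 0 0 0;0 -0.002 -0.208 0 0 0;0 -0.002 -0.208 0 0 0'
python3 -m pendant '0 0 0 0 0 0;0 0 0 0 0 0;0 0 0 0 0 0;0 0 0 0 0 0;0 0 0 0 0 0;0 0 0 0 0 0;0 0 0 0 0 0' -1 30
python3 -c "
from h import *
goal((0.4857,-0.129,0.088),-10.6)"
```

```text
time: 5.8
ee_pos: [0.4854, -0.13, 0.0883]
eef_rot: [-0.545, -0.451, 0.545, -0.451]
ft_force: [-0.7, 0.2, 0.8]
width: 0.0458
time: 6.5
ee_pos: [0.4856, -0.129, 0.0882]
eef_rot: [0.545, 0.451, -0.544, 0.451]
ft_force: [-1.1, -0.5, -0.2]
width: 0.0024
yaw now -10.7 pos [ 0.4856 -0.129   0.0882] q [-0.5   0.17  0.74  1.94 -0.13  1.07  0.11] F [-1.1 -0.5 -0.2] w 0.0024 t 6.5
shift [0.001 0.    0.   ] turn [-0.001 -0.    -0.   ]
```

Run:
```python
from h import *
im,d,K,Rm,t=cam("wrist"); np.savez("w3",im=im,d=d,K=K,Rm=Rm,t=t)
im2,d2,K2,R2,t2=cam("side")
a=im[120:460,160:480]; b=im2[130:330,300:500]
out=np.hstack([cv2.resize(a,(452,480)),cv2.resize(b,(348,480)) if 0 else cv2.resize(b[:, :145],(348,480))]); cv2.imwrite("pics/w3.png",out)
P=cloud(d,K,Rm,t)
m=(P[...,2]>.108)&(P[...,2]<.122)&(d>0)&(abs(P[...,0]-.486)<.03)&(P[...,1]<-.06)&(P[...,1]>-.2)
q=P[m];print(m.sum(),q.mean(0),q.min(0),q.max(0)) if m.any() else print("none")
print(r.read_state()["width"])
```

```text
520 [ 0.48609369 -0.12387981  0.11634668] [ 0.47712497 -0.13880958  0.10808281] [ 0.49676846 -0.11622282  0.12199732]
0.0006427280658788158
```

View pics/w3.png

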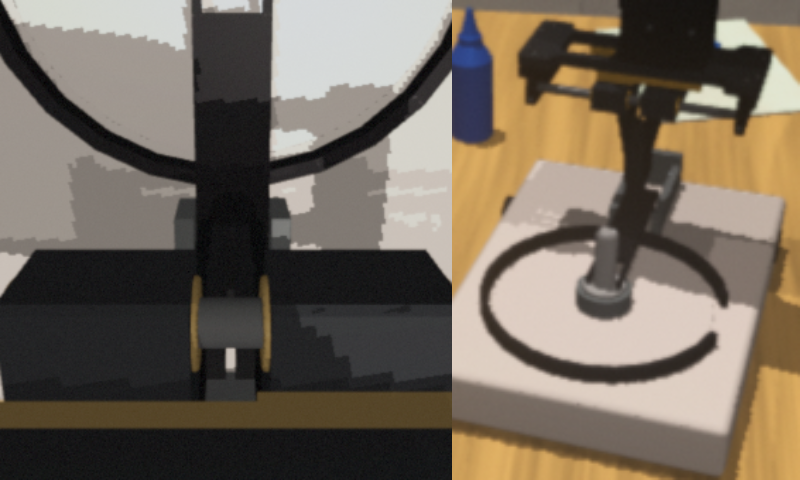

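Run:
```python
from h import *
a=np.load("w3.npz"); im,d,K,Rm,t=[a[k] for k in("im","d","K","Rm","t")]
P=cloud(d,K,Rm,t)
for v in range(180,400,8): print(v,[tuple(np.round(P[v,u]*1000).astype(int)) for u in (300,310,323,336,346)])
e=cv2.convertScaleAbs(im[180:400,240:400],alpha=2.5,beta=30); cv2.imwrite("pics/w3b.png",cv2.resize(e,(436,600),interpolation=cv2.INTER_CUBIC))
```

```text
180 [(np.int64(483), np.int64(-80), np.int64(81)), (np.int64(488), np.int64(-81), np.int64(82)), (np.int64(494), np.int64(-82), np.int64(83)), (np.int64(500), np.int64(-84), np.int64(82)), (np.int64(505), np.int64(-84), np.int64(84))]
188 [(np.int64(482), np.int64(-84), np.int64(83)), (np.int64(487), np.int64(-85), np.int64(82)), (np.int64(493), np.int64(-86), np.int64(82)), (np.int64(500), np.int64(-87), np.int64(82)), (np.int64(505), np.int64(-88), np.int64(82))]
196 [(np.int64(481), np.int64(-88), np.int64(82)), (np.int64(486), np.int64(-89), np.int64(83)), (np.int64(493), np.int64(-90), np.int64(82)), (np.int64(499), np.int64(-91), np.int64(83)), (np.int64(504), np.int64(-92), np.int64(82))]
204 [(np.int64(480), np.int64(-92), np.int64(83)), (np.int64(485), np.int64(-93), np.int64(82)), (np.int64(492), np.int64(-94), np.int64(82)), (np.int64(498), np.int64(-95), np.int64(83)), (np.int64(503), np.int64(-97), np.int64(82))]
212 [(np.int64(480), np.int64(-96), np.int64(84)), (np.int64(484), np.int64(-97), np.int64(82)), (np.int64(491), np.int64(-98), np.int64(84)), (np.int64(498), n
[... 4947 characters left out ...]
(-104), np.int64(206)), (np.int64(480), np.int64(-134), np.int64(167)), (np.int64(468), np.int64(-219), np.int64(55)), (np.int64(488), np.int64(-137), np.int64(166)), (np.int64(495), np.int64(-106), np.int64(206))]
388 [(np.int64(482), np.int64(-117), np.int64(192)), (np.int64(479), np.int64(-138), np.int64(166)), (np.int64(468), np.int64(-221), np.int64(61)), (np.int64(488), np.int64(-139), np.int64(166)), (np.int64(494), np.int64(-116), np.int64(196))]
396 [(np.int64(481), np.int64(-119), np.int64(193)), (np.int64(460), np.int64(-219), np.int64(69)), (np.int64(468), np.int64(-220), np.int64(70)), (np.int64(476), np.int64(-223), np.int64(69)), (np.int64(493), np.int64(-117), np.int64(198))]
```

View pics/w3b.png

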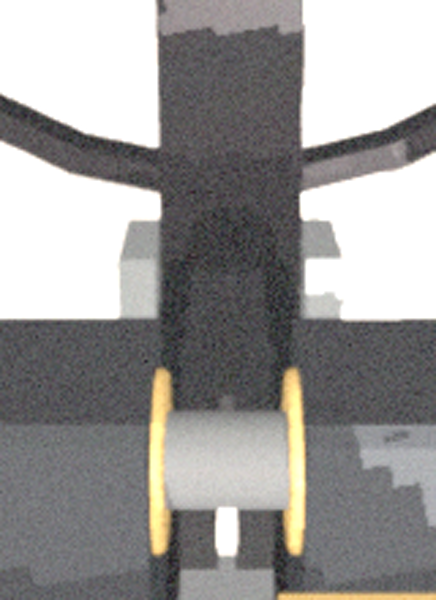

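Run:
```python
from h import *
im,d,K,Rm,t=cam("side"); P=cloud(d,K,Rm,t)
for z in range(80,215,5):
    m=(abs(P[...,2]-z/1000)<.0025)&(abs(P[...,0]-.486)<.045)&(abs(P[...,1]+.125)<.025)&(d>0); q=P[m]*1000
    if len(q): print(z,len(q),np.round(q.min(0)).astype(int)[:2],np.round(q.max(0)).astype(int)[:2])
Z=Rm@np.array([.486,-.12,.1])+t; u,v=(K@(Z/Z[2]))[:2].astype(int); print(u,v)
cv2.imwrite("pics/s2.png",cv2.resize(cv2.convertScaleAbs(im[v-55:v+25,u-40:u+40],alpha=2,beta=20),(600,600),interpolation=cv2.INTER_CUBIC))
```

```text
80 139 [ 461 -149] [ 508 -100]
85 31 [ 474 -146] [ 501 -101]
90 19 [ 480 -128] [ 496 -116]
95 20 [ 480 -132] [ 497 -118]
100 19 [ 480 -124] [ 495 -118]
105 18 [ 481 -125] [ 495 -118]
110 14 [ 481 -126] [ 495 -119]
115 16 [ 479 -123] [ 497 -115]
120 23 [ 476 -138] [ 497 -115]
125 26 [ 476 -136] [ 498 -115]
130 25 [ 477 -134] [ 498 -114]
135 29 [ 477 -130] [ 498 -113]
140 26 [ 476 -134] [ 499 -115]
145 25 [ 479 -123] [ 499 -115]
150 30 [ 474 -131] [ 501 -113]
155 31 [ 473 -130] [ 501 -114]
160 35 [ 475 -123] [ 504 -113]
165 53 [ 471 -139] [ 504 -113]
170 34 [ 471 -134] [ 504 -112]
175 29 [ 472 -135] [ 506 -111]
180 8 [ 492 -133] [ 499 -116]
185 4 [ 490 -141] [ 495 -115]
190 9 [ 452 -140] [ 521 -100]
195 13 [ 454 -142] [ 529 -101]
200 11 [ 455 -126] [ 531 -101]
205 11 [ 457 -115] [ 530 -101]
210 75 [ 461 -112] [ 524 -100]
376 212
```

View pics/s2.png

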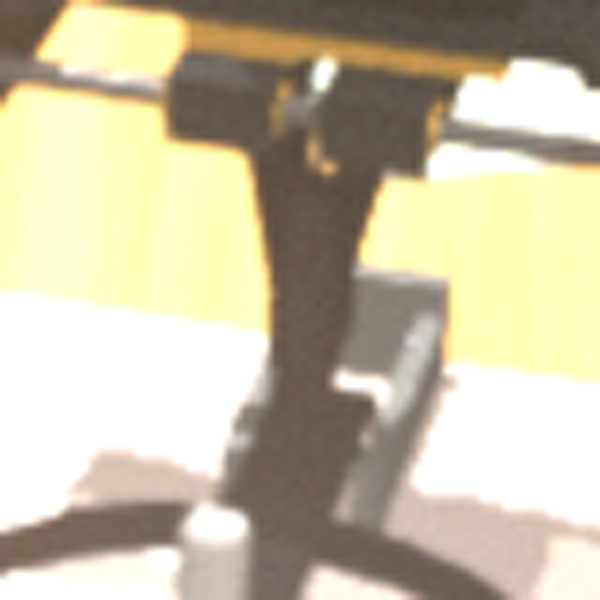

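The side view explains it. The shut fingertips end at z≈0.117, right on top of the post, while the reported TCP is at 0.088. The real tips therefore sit about 29 mm above the reported TCP, which the body height confirms. I'll open, go 29 mm lower and grip.

```bash
python3 -m pendant '0 0 0 0 0 0;0 0 0 0 0 0;0 0 0 0 0 0;0 0 0 0 0 0;0 0 0 0 0 0;0 0 0 0 0 0;0 0 0 0 0 0' -0.05
python3 -m pendant '0.05 0 0 0 0 0;0.09 0 0 0 0 0;0.112 0 0 0 0 0;0.112 0 0 0 0 0'
python3 -m pendant '0 0 0 0 0 0;0 0 0 0 0 0;0 0 0 0 0 0;0 0 0 0 0 0;0 0 0 0 0 0;0 0 0 0 0 0' -1 30
python3 -m pendant '0 0 0 0 0 0;0 0 0 0 0 0'
```

```text
time: 7.35
ee_pos: [0.4856, -0.129, 0.0882]
eef_rot: [0.545, 0.451, -0.544, 0.451]
ft_force: [0.6, 0.1, 0.5]
width: 0.0402
time: 7.75
ee_pos: [0.4847, -0.129, 0.0589]
eef_rot: [-0.544, -0.452, 0.545, -0.451]
ft_force: [0.1, -0.2, 0.3]
width: 0.041
time: 8.35
ee_pos: [0.4864, -0.1292, 0.0605]
eef_rot: [0.545, 0.451, -0.544, 0.452]
ft_force: [4.8, -1.3, -1.9]
width: 0.0174
time: 8.55
ee_pos: [0.4864, -0.1291, 0.0605]
eef_rot: [0.545, 0.451, -0.544, 0.452]
ft_force: [5.1, -1.8, -2.7]
width: 0.0173
```

```bash
python3 -m pendant '0 0.004 0.04 0 0 0;0 0.004 0.08 0 0 0;0 0.004 0.12 0 0 0;0 0.004 0.16 0 0 0;0 0.004 0.19 0 0 0;0 0.004 0.205 0 0 0;0 0.004 0.212 0 0 0;0 0.004 0.212 0 0 0'
python3 -c "
from h import *
goal((0.4749,-0.1812,0.06),-10.6)"
```

```text
time: 9.35
ee_pos: [0.4769, -0.1808, 0.0603]
eef_rot: [0.545, 0.451, -0.544, 0.451]
ft_force: [-0.2, 2.9, 6.3]
width: 0.0167
yaw now -10.7 pos [ 0.4769 -0.1808  0.0603] q [-0.39  0.24  0.75  1.95 -0.2   1.02  0.26] F [-0.2  2.9  6.3] w 0.0167 t 9.35
shift [ 0.001 -0.008  0.003] turn [-0.001 -0.001  0.   ]
```

Moved 52.5 mm; push on to the stop.

```bash
python3 -m pendant '0 0 0.008 0 0 0;0 0 0.016 0 0 0;0 0 0.024 0 0 0;0 0 0.024 0 0 0'
python3 -m pendant '0 0 -0.004 0 0 0;0 0 -0.004 0 0 0;0 0 -0.004 0 0 0;0 0 -0.004 0 0 0;0 0 -0.004 0 0 0;0 0 -0.004 0 0 0;0 0 -0.004 0 0 0' -0.05
python3 -m pendant '-0.2 0 0 0 0 0;-0.35 0 0 0 0 0;-0.35 0 -0.2 0.1 0 0;-0.35 0 -0.4 0.2 0 0;-0.35 0 -0.6 0.3 0 0;-0.35 0 -0.6 0.4 0 0'
python3 - <<'E'
from h import *
im,d,K,Rm,t=cam("top"); P=cloud(d,K,Rm,t); cv2.imwrite("pics/t2.png",im)
for n,z0,z1 in(("post",.105,.125),("stop",.085,.095)):
    m=(P[...,2]>z0)&(P[...,2]<z1)&(d>0)&(abs(P[...,0]-.472)<.04)&(abs(P[...,1]+.2)<.06);q=P[m]; print(n,m.sum(), q.mean(0) if len(q) else 0)
goal((0.504,-0.0285,0.16),71.4)
goal((0.504,-0.0285,0.16),71.4-180)
E
```

```text
time: 9.75
ee_pos: [0.4768, -0.181, 0.0601]
eef_rot: [0.545, 0.454, -0.542, 0.45]
ft_force: [1.4, 22.8, 10.6]
width: 0.0173
time: 10.45
ee_pos: [0.4757, -0.1863, 0.0602]
eef_rot: [-0.545, -0.451, 0.545, -0.451]
ft_force: [-0.9, -0.1, -0.3]
width: 0.041
time: 11.05
ee_pos: [0.504, -0.0347, 0.1478]
eef_rot: [0.645, 0.292, -0.644, 0.291]
ft_force: [0.6, -0.7, -0.7]
width: 0.0413
post 61 [ 0.47654109 -0.18336921  0.11588847]
stop 121 [ 0.4700223  -0.21763852  0.08865774]
yaw now -42.0 pos [ 0.5045 -0.0321  0.1476] q [-0.67  0.1   0.7   1.87 -0.07  1.2  -0.69] F [0.8 4.  0.4] w 0.0411 t 11.1
shift [-0.05  -0.011 -0.01 ] turn [-1.319e+00 -1.000e-03 -0.000e+00]
yaw now -42.0 pos [ 0.5045 -0.0321  0.1476] q [-0.67  0.1   0.7   1.87 -0.07  1.2  -0.69] F [0.8 4.  0.4] w 0.0411 t 11.1
shift [-0.05  -0.011 -0.01 ] turn [ 0.775 -0.     0.001]
```

Lock is at its stop: it held at 23 N push, and the post measures 157 mm out against a nominal 155. Now turn the jaws to the flat's direction above the spindle.

```bash
python3 -m pendant '-0.05 0 0 -0.1 0 0;-0.05 0 0 -0.2 0 0;-0.05 0 0 -0.3 0 0;-0.05 0 0 -0.4 0 0;-0.05 0 0 -0.5 0 0;-0.05 0 0 -0.6 0 0;-0.05 0 0 -0.7 0 0;-0.05 0 0 -0.8 0 0'
python3 -m pendant '0 0 0 -0.1 0 0;0 0 0 -0.2 0 0;0 0 0 -0.3 0 0;0 0 0 -0.4 0 0;0 0 0 -0.52 0 0;0 0 0 -0.52 0 0;0 0 0 -0.52 0 0'
python3 - <<'E'
from h import *
goal((0.504,-0.0285,0.064),71.4)
im,d,K,Rm,t=cam("wrist"); np.savez("w4",im=im,d=d,K=K,Rm=Rm,t=t)
P=cloud(d,K,Rm,t)
m=(P[...,2]>.11)&(P[...,2]<.13)&(d>0)&(abs(P[...,0]-.504)<.03)&(abs(P[...,1]+.028)<.03);q=P[m];print(m.sum(),q.mean(0),q.min(0),q.max(0))
Z=Rm@np.array([.504,-.0285,.12])+t; u,v=(K@(Z/Z[2]))[:2].astype(int); print(u,v)
u=min(max(u,70),570);v=min(max(v,60),420)
cv2.imwrite("pics/w4.png",cv2.resize(im[v-60:v+60,u-70:u+70],(700,600),interpolation=cv2.INTER_CUBIC))
E
```

```text
time: 11.9
ee_pos: [0.5036, -0.0392, 0.1602]
eef_rot: [0.365, 0.606, -0.365, 0.606]
ft_force: [0.2, 0.1, 0.2]
width: 0.0414
time: 12.6
ee_pos: [0.5036, -0.0391, 0.1602]
eef_rot: [0.11, 0.698, -0.11, 0.698]
ft_force: [0.1, -0.9, -0.4]
width: 0.0415
yaw now 72.0 pos [ 0.5036 -0.0391  0.1602] q [-0.57  0.08  0.59  1.85 -0.05  1.23  1.29] F [ 0.1 -0.9 -0.4] w 0.0415 t 12.6
shift [ 0.385  0.041 -0.011] turn [ 0.008 -0.     0.   ]
652 [ 0.50262037 -0.02759743  0.12236476] [ 0.49513035 -0.03605298  0.11008891] [ 0.51319015 -0.02016593  0.12670905]
340 244
```

View pics/w4.png

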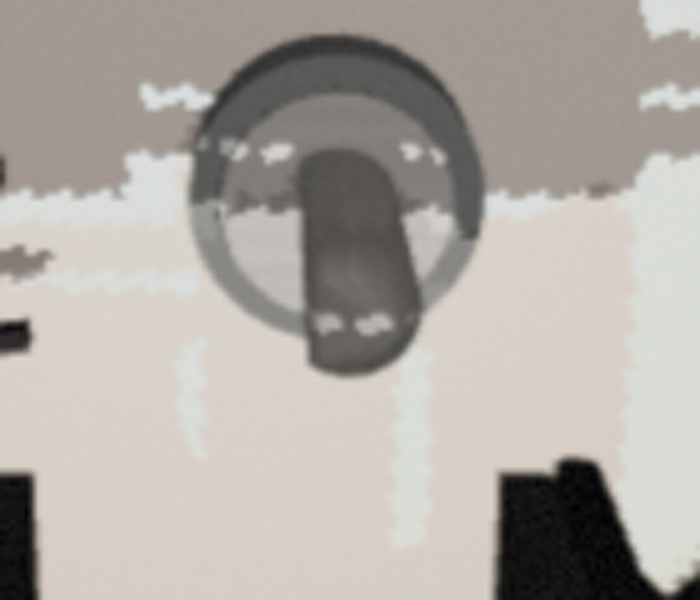

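Flat is at the left edge (x≈305 in the crop, vertical), parallel to the pads, so the jaws are aligned. Descend and pinch, centred 1.75 mm towards the back of the D.

```bash
python3 -m pendant '0 0.048 -0.011 0.004 0 0;0.1 0.048 -0.011 0.004 0 0;0.2 0.048 -0.011 0.004 0 0;0.3 0.048 -0.011 0.004 0 0;0.388 0.048 -0.011 0.004 0 0;0.388 0.048 -0.011 0.004 0 0'
python3 -m pendant '0 0 0 0 0 0;0 0 0 0 0 0;0 0 0 0 0 0;0 0 0 0 0 0;0 0 0 0 0 0;0 0 0 0 0 0;0 0 0 0 0 0' -1 20
python3 -c "
from h import *
goal((0.504,-0.0285,0.064),-10.6)"
```

```text
time: 13.25
ee_pos: [0.5027, -0.0267, 0.0608]
eef_rot: [0.112, 0.7, -0.113, 0.697]
ft_force: [-0.6, 0.0, 1.0]
width: 0.0411
time: 13.95
ee_pos: [0.505, -0.0269, 0.0639]
eef_rot: [0.112, 0.698, -0.112, 0.698]
ft_force: [-3.1, -2.0, 6.4]
width: 0.0143
yaw now 71.8 pos [ 0.505  -0.0269  0.0639] q [-0.56  0.2   0.58  1.95 -0.13  1.02  1.33] F [-3.1 -2.   6.4] w 0.0143 t 13.95
shift [-0.    -0.008 -0.002] turn [ 0.959  0.    -0.   ]
```

```bash
python3 -m pendant '0 0 0.001 0.095 0 0;0 0 0.002 0.19 0 0;0 -0.001 0.003 0.285 0 0;0 -0.001 0.004 0.38 0 0;0 -0.002 0.005 0.475 0 0;0 -0.003 0.006 0.57 0 0;0 -0.004 0.006 0.665 0 0;0 -0.004 0.0065 0.76 0 0'
python3 -c "
from h import *
goal((0.5055,-0.0289,0.064),-10.6)"
```

```text
time: 14.75
ee_pos: [0.5067, -0.0278, 0.0639]
eef_rot: [0.473, 0.526, -0.472, 0.527]
ft_force: [0.1, 0.1, 3.8]
width: 0.014
yaw now 6.2 pos [ 0.5067 -0.0278  0.0639] q [-0.69  0.23  0.73  1.96 -0.18  1.02  0.23] F [0.1 0.1 3.8] w 0.014 t 14.75
shift [-0.    -0.005  0.004] turn [ 0.196 -0.    -0.001]
```

```bash
python3 -m pendant '0 0 0.001 0.07 0 0;0 0 0.001 0.14 0 0;0 0 0.001 0.196 0 0;0 0 0.001 0.196 0 0;0 0 0.001 0.196 0 0'
python3 -m pendant '0 0 0 0 0 0;0 0 0 0 0 0;0 0 0 0 0 0;0 0 0 0 0 0;0 0 0 0 0 0;0 0 0 0 0 0' -0.1
python3 -m pendant '-0.15 0 0 0 0 0;-0.3 0 0 0 0 0;-0.45 0 0 0 0 0;-0.5 0 0 0 0 0;-0.5 0 0 0 0 0'
python3 - <<'E'
from h import *
goal((0.5055,-0.0289,0.19),-10.6)
im,d,K,Rm,t=cam("wrist"); np.savez("w5",im=im,d=d,K=K,Rm=Rm,t=t)
P=cloud(d,K,Rm,t)
Z=Rm@np.array([.504,-.0285,.12])+t; u,v=(K@(Z/Z[2]))[:2].astype(int); print(u,v)
u=min(max(u,70),570);v=min(max(v,60),420)
cv2.imwrite("pics/w5.png",cv2.resize(im[v-60:v+60,u-70:u+70],(700,600),interpolation=cv2.INTER_CUBIC))
m=(P[...,2]>.064)&(P[...,2]<.07)&(d>0); q=P[m]; rr=np.hypot(q[:,0]-.504,q[:,1]+.028); q=q[(rr>.085)&(rr<.105)]
A=np.c_[2*q[:,:2],np.ones(len(q))]; s=np.linalg.lstsq(A,(q[:,:2]**2).sum(1),rcond=None)[0]; print("rim",s[:2],np.sqrt(s[2]+s[0]**2+s[1]**2))
th=np.sort(np.degrees(np.arctan2(q[:,1]-s[1],q[:,0]-s[0]))%360); g=np.diff(th); i=np.argsort(g)[-3:]; print([(th[k],th[k+1]) for k in i])
m=(P[...,2]>.123)&(P[...,2]<.13)&(d>0)&(np.hypot(P[...,0]-.504,P[...,1]+.028)<.02);q=P[m];print("sp",m.sum(),q.mean(0),q.min(0),q.max(0))
E
```

```text
time: 15.25
ee_pos: [0.5069, -0.0283, 0.0639]
eef_rot: [0.543, 0.453, -0.542, 0.454]
ft_force: [0.3, -1.2, 4.7]
width: 0.014
time: 15.85
ee_pos: [0.5059, -0.0282, 0.0632]
eef_rot: [-0.543, -0.453, 0.543, -0.453]
ft_force: [0.9, -0.4, 0.6]
width: 0.0385
time: 16.35
ee_pos: [0.5071, -0.0281, 0.1898]
eef_rot: [0.544, 0.453, -0.542, 0.453]
ft_force: [0.6, 0.2, -0.3]
width: 0.0393
yaw now -10.3 pos [ 0.5071 -0.0281  0.1898] q [-0.8   0.06  0.81  1.81 -0.05  1.28 -0.16] F [ 0.6  0.2 -0.3] w 0.0393 t 16.35
shift [-0.001 -0.006  0.004] turn [ 0.004 -0.001 -0.002]
319 234
rim [ 0.5040593  -0.02875588] 0.09488186023991259
[(np.float64(219.8675012874637), np.float64(237.06860619287878)), (np.float64(250.82024956644267), np.float64(268.0941602060961)), (np.float64(154.84925533228517), np.float64(184.47336165089814))]
sp 321 [ 0.50506761 -0.02857713  0.12480048] [ 0.49888838 -0.03650644  0.12301657] [ 0.51210363 -0.02076215  0.12686148]
```

View pics/w5.png

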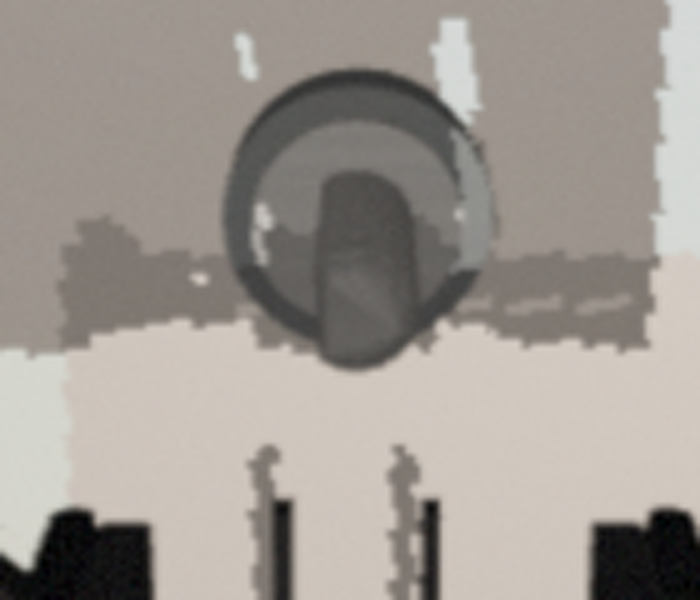

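The flat now faces left in the crop, towards the gap; gap direction measured 169.7°, jaw yaw −10.3°. Now to the collar.

Run:
```python
from h import *
goal((0.598,0.344,0.17),66.3)
```

```text
yaw now -10.3 pos [ 0.5061 -0.028   0.1881] q [-0.8   0.07  0.81  1.81 -0.05  1.28 -0.16] F [ 0.1  0.5 -0.7] w 0.0392 t 16.4
shift [ 0.074  0.096 -1.53 ] turn [-0.891 -0.    -0.001]
```

```bash
python3 -m pendant '0 0.05 -0.9 -0.1 0 0;0 0.05 -0.9 -0.2 0 0;0 0.05 -0.9 -0.3 0 0;0 0.05 -0.9 -0.4 0 0;0 0.05 -0.9 -0.5 0 0;0 0.05 -0.9 -0.6 0 0;0 0.05 -0.9 -0.7 0 0;0 0.05 -0.9 -0.8 0 0' 0.6
python3 - <<'E'
from h import *
goal((0.598,0.344,0.17),66.3)
E
```

```text
time: 17.2
ee_pos: [0.5576, 0.1906, 0.1856]
eef_rot: [0.189, 0.682, -0.191, 0.68]
ft_force: [-0.1, -0.7, -0.3]
width: 0.0693
yaw now 58.8 pos [0.5576 0.1906 0.1856] q [-0.85  0.28  0.54  1.6  -0.15  1.31  0.74] F [-0.1 -0.7 -0.3] w 0.0693 t 17.2
shift [ 0.061  0.609 -0.179] turn [-0.087 -0.001  0.002]
```

```bash
python3 -m pendant '0.06 0.609 -0.18 -0.087 0 0;0.06 0.609 -0.18 -0.087 0 0;0.06 0.609 -0.18 -0.087 0 0;0.06 0.609 -0.18 -0.087 0 0;0.06 0.609 -0.18 -0.087 0 0;0.06 0.609 -0.18 -0.087 0 0;0.06 0.609 -0.18 -0.087 0 0'
python3 - <<'E'
from h import *
goal((0.598,0.344,0.17),66.3)
im,d,K,Rm,t=cam("wrist"); np.savez("w6",im=im,d=d,K=K,Rm=Rm,t=t)
P=cloud(d,K,Rm,t)
m=(P[...,2]>.022)&(P[...,2]<.031)&(d>0)&(np.hypot(P[...,0]-.598,P[...,1]-.344)<.035);q=P[m];print("col",m.sum(),q.mean(0),cv2.minEnclosingCircle(q[:,:2].astype(np.float32)))
m=(P[...,2]>.008)&(P[...,2]<.0195)&(d>0)&(np.hypot(P[...,0]-.598,P[...,1]-.344)<.04);q=P[m];print("low",m.sum(),q.mean(0),q.min(0),q.max(0))
Z=Rm@np.array([.598,.344,.02])+t; u,v=(K@(Z/Z[2]))[:2].astype(int); print(u,v)
u=min(max(u,70),570);v=min(max(v,60),420)
cv2.imwrite("pics/w6.png",cv2.resize(im[v-60:v+60,u-70:u+70],(700,600),interpolation=cv2.INTER_CUBIC))
E
```

```text
time: 17.9
ee_pos: [0.6003, 0.3419, 0.1732]
eef_rot: [0.148, 0.691, -0.149, 0.691]
ft_force: [-0.0, 0.0, -0.9]
width: 0.0697
yaw now 65.8 pos [0.6003 0.3419 0.1732] q [-0.9   0.52  0.46  1.31 -0.23  1.36  0.71] F [-0.   0.  -0.9] w 0.0697 t 17.9
shift [ 0.013  0.004 -0.012] turn [-0.006  0.     0.   ]
col 1209 [0.59749437 0.34730097 0.02590496] ((0.5982641577720642, 0.3469809889793396), 0.019911883398890495)
low 250 [0.58711795 0.35216578 0.01503725] [0.57172172 0.33366696 0.00802334] [0.608892   0.36668101 0.01946822]
324 203
```

View pics/w6.png

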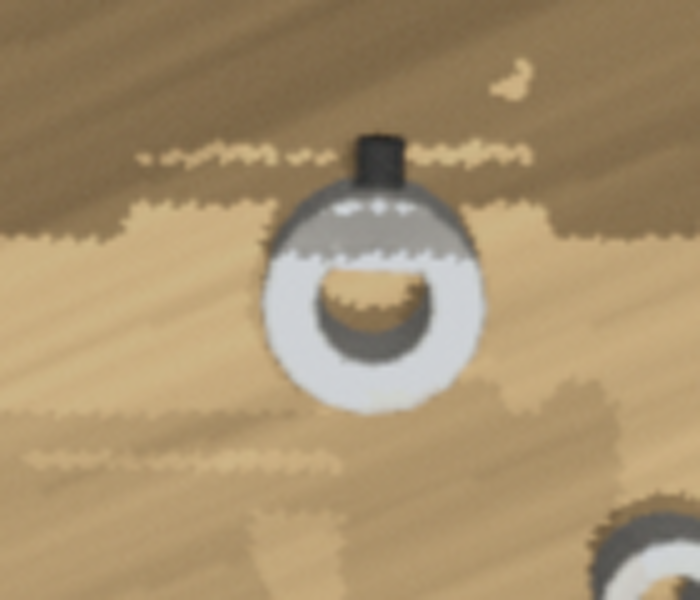

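Run:
```python
from h import *
a=np.load("w6.npz"); K,Rm,t=a["K"],a["Rm"],a["t"]
c=np.array([.5983,.347])
for px in((381,140),(381,165)):
    w=world(254+px[0]/5,143+px[1]/5,.0172,K,Rm,t); dd=w[:2]-c; print(w,np.hypot(*dd),"x-axis yaw",np.degrees(np.arctan2(-dd[1],-dd[0])))
goal((0.598,0.347,-0.023),64)
```

```text
[0.57387256 0.35997736 0.0172    ] 0.027660646724670578 x-axis yaw -27.979986435624525
[0.577899   0.35819333 0.0172    ] 0.023269970442822724 x-axis yaw -28.752077391452268
yaw now 65.8 pos [0.6003 0.3422 0.1735] q [-0.9   0.52  0.46  1.31 -0.23  1.37  0.71] F [-1.2 -0.   0.2] w 0.0696 t 17.95
shift [ 0.786  0.014 -0.016] turn [ 0.021  0.    -0.   ]
```

```bash
python3 -m pendant '0 0.014 -0.016 0.038 0 0;0.15 0.014 -0.016 0.038 0 0;0.3 0.014 -0.016 0.038 0 0;0.45 0.014 -0.016 0.038 0 0;0.6 0.014 -0.016 0.038 0 0;0.7 0.014 -0.016 0.038 0 0;0.74 0.014 -0.016 0.038 0 0;0.74 0.014 -0.016 0.038 0 0'
python3 - <<'E'
from h import *
goal((0.598,0.347,-0.023),62.5)
E
```

```text
time: 18.75
ee_pos: [0.5972, 0.348, -0.0123]
eef_rot: [0.167, 0.687, -0.168, 0.687]
ft_force: [-0.4, 0.1, 0.4]
width: 0.0695
yaw now 62.6 pos [ 0.5972  0.348  -0.0123] q [-0.88  0.68  0.42  1.48 -0.3   1.05  0.69] F [-0.4  0.1  0.4] w 0.0695 t 18.75
shift [ 0.043 -0.002  0.005] turn [ 0.001 -0.     0.001]
```

```bash
python3 -m pendant '0.015 0 0.004 0 0 0;0.03 0 0.004 0 0 0;0.04 0 0.004 0 0 0;0.04 0 0.004 0 0 0'
python3 -m pendant '0 0 0 0 0 0;0 0 0 0 0 0;0 0 0 0 0 0;0 0 0 0 0 0;0 0 0 0 0 0;0 0 0 0 0 0;0 0 0 0 0 0;0 0 0 0 0 0' -1 20
python3 - <<'E'
from h import *
goal((0.598,0.347,-0.023),62.5)
E
```

```text
time: 19.15
ee_pos: [0.5985, 0.3487, -0.0216]
eef_rot: [0.167, 0.687, -0.167, 0.687]
ft_force: [-0.0, 0.3, 0.3]
width: 0.0694
time: 19.95
ee_pos: [0.5985, 0.3486, -0.0217]
eef_rot: [0.167, 0.687, -0.167, 0.687]
ft_force: [-0.2, -0.4, 1.3]
width: 0.0397
yaw now 62.7 pos [ 0.5985  0.3486 -0.0217] q [-0.88  0.69  0.41  1.48 -0.3   1.03  0.7 ] F [-0.2 -0.4  1.3] w 0.0397 t 19.95
shift [ 0.005 -0.007  0.001] turn [ 0.002 -0.    -0.   ]
```

```bash
python3 -m pendant '-0.1 0 0 0 0 0;-0.25 0 0 0 0 0;-0.4 0 0 0 0 0;-0.55 0 0 0 0 0;-0.7 0 0 0 0 0;-0.76 0 0 0 0 0;-0.76 0 0 0 0 0' -1 30
python3 - <<'E'
from h import *
goal((0.504,-0.0287,0.15),79.8)
im,d,K,Rm,t=cam("wrist"); np.savez("w7",im=im,d=d,K=K,Rm=Rm,t=t)
P=cloud(d,K,Rm,t); s=r.read_state(); R0=R.from_quat(s["eef_rot"]); T=R0.inv().apply(P.reshape(-1,3)-s["ee_pos"]).reshape(P.shape)
print(K[0,2])
m=(d>0)&(abs(T[...,1])<.025)&(abs(T[...,2])<.035)&(T[...,0]<-.035+.04)&(T[...,0]>-.06);q=T[m]
h=np.histogram(q[:,0],bins=np.arange(-.06,.006,.004)); print(h)
cv2.imwrite("pics/w7.png",im[180:420,160:480])
E
```

```text
time: 20.65
ee_pos: [0.5995, 0.349, 0.1704]
eef_rot: [0.168, 0.686, -0.166, 0.688]
ft_force: [-0.3, 0.6, -1.3]
width: 0.0394
yaw now 62.7 pos [0.5995 0.349  0.1704] q [-0.91  0.52  0.47  1.31 -0.23  1.36  0.65] F [-0.3  0.6 -1.3] w 0.0394 t 20.65
shift [ 0.077 -1.518  0.354] turn [-0.199  0.001 -0.002]
322.8022955736359
(array([ 260,  274, 3490,  599,  894,  741,  562,  377,  169,    0,    0,
          0,    0,    0,    0,    0]), array([-6.00000000e-02, -5.60000000e-02, -5.20000000e-02, -4.80000000e-02,
       -4.40000000e-02, -4.00000000e-02, -3.60000000e-02, -3.20000000e-02,
       -2.80000000e-02, -2.40000000e-02, -2.00000000e-02, -1.60000000e-02,
       -1.20000000e-02, -8.00000000e-03, -4.00000000e-03,  5.55111512e-17,
        4.00000000e-03]))
```

```bash
python3 -m pendant '0.07 -0.8 0.18 -0.1 0 0;0.07 -0.8 0.18 -0.199 0 0;0.07 -0.8 0.18 -0.199 0 0;0.07 -0.8 0.18 -0.199 0 0;0.07 -0.8 0.18 -0.199 0 0;0.07 -0.8 0.18 -0.199 0 0'
python3 - <<'E'
from h import *
goal((0.504,-0.0287,0.165),79.8)
a=np.load("w7.npz"); d=a["d"]; P=cloud(d,a["K"],a["Rm"],a["t"]); R0=Rdes(62.7); T=R0.inv().apply(P.reshape(-1,3)-np.array([.5995,.349,.1704])).reshape(P.shape)
m=(d>0)&(T[...,0]>-.0500)&(T[...,0]<-.0455)&(np.hypot(T[...,1],T[...,2])<.03); q=T[m]; print(m.sum(),q.min(0),q.max(0),cv2.minEnclosingCircle(q[:,1:].astype(np.float32)))
m=(d>0)&(T[...,0]>-.040)&(T[...,0]<-.030)&(T[...,2]<-.0205)&(T[...,2]>-.04)&(abs(T[...,1])<.02); q=T[m]; print("screw",m.sum(),q.mean(0),q.min(0),q.max(0))
E
```

```text
time: 21.3
ee_pos: [0.5454, 0.1483, 0.1489]
eef_rot: [0.064, 0.705, -0.064, 0.703]
ft_force: [-0.8, 1.1, -0.6]
width: 0.0394
yaw now 79.6 pos [0.5454 0.1483 0.1489] q [-0.77  0.24  0.49  1.71 -0.12  1.23  1.14] F [-0.8  1.1 -0.6] w 0.0394 t 21.3
shift [-0.063 -0.727 -0.035] turn [-0.002 -0.002  0.001]
3595 [-0.0499838  -0.02785381 -0.01945734] [-0.04550617  0.02770709  0.00577749] ((-7.336214184761047e-05, -0.011162139475345612), 0.027880514040589333)
screw 414 [-0.03731866 -0.00088182 -0.02475053] [-0.03999623 -0.00512741 -0.02805706] [-0.03006605  0.00330264 -0.02052469]
```

Collar sits in the hand centred to about 0.5 mm with its screw within 2°. Move over the spindle.

```bash
python3 -m pendant '-0.06 -0.3 0 0.01 0 0;-0.06 -0.6 -0.03 0.01 0 0;-0.06 -0.727 -0.035 0.01 0 0;-0.06 -0.727 -0.035 0.01 0 0;-0.06 -0.727 -0.035 0.01 0 0;-0.06 -0.727 -0.035 0.01 0 0;-0.06 -0.727 -0.035 0.01 0 0'
python3 - <<'E'
from h import *
goal((0.5043,-0.0287,0.12),78.6)
E
```

```text
time: 22.0
ee_pos: [0.506, -0.0249, 0.165]
eef_rot: [0.067, 0.704, -0.067, 0.704]
ft_force: [0.4, 1.0, -2.1]
width: 0.0396
yaw now 79.1 pos [ 0.506  -0.0249  0.165 ] q [-0.61  0.08  0.61  1.84 -0.05  1.24  1.39] F [ 0.4  1.  -2.1] w 0.0396 t 22.0
shift [ 0.18  -0.016 -0.004] turn [ 0.006 -0.001  0.   ]
```

```bash
python3 -m pendant '0 -0.016 -0.004 0.006 0 0;0.08 -0.016 -0.004 0.006 0 0;0.15 -0.016 -0.004 0.006 0 0;0.18 -0.016 -0.004 0.006 0 0;0.18 -0.016 -0.004 0.006 0 0;0.18 -0.016 -0.004 0.006 0 0'
python3 - <<'E'
from h import *
goal((0.5043,-0.0287,0.105),78.6)
E
```

```text
time: 22.6
ee_pos: [0.5043, -0.0306, 0.1212]
eef_rot: [0.071, 0.703, -0.071, 0.704]
ft_force: [0.7, 0.4, -0.8]
width: 0.0394
yaw now 78.4 pos [ 0.5043 -0.0306  0.1212] q [-0.6   0.13  0.61  1.9  -0.08  1.14  1.41] F [ 0.7  0.4 -0.8] w 0.0394 t 22.6
shift [ 0.065  0.007 -0.002] turn [-0.002  0.     0.   ]
```

```bash
python3 -m pendant '0 0.007 -0.001 0 0 0;0 0.007 -0.001 0 0 0;0.03 0.007 -0.001 0 0 0;0.055 0.007 -0.001 0 0 0;0.055 0.007 -0.001 0 0 0'
python3 - <<'E'
from h import *
goal((0.5043,-0.0287,0.095),78.6)
E
```

```text
time: 23.1
ee_pos: [0.5033, -0.0291, 0.1058]
eef_rot: [0.071, 0.704, -0.072, 0.703]
ft_force: [-0.1, 0.4, -1.4]
width: 0.0397
yaw now 78.4 pos [ 0.5033 -0.0291  0.1058] q [-0.59  0.15  0.61  1.91 -0.09  1.11  1.42] F [-0.1  0.4 -1.4] w 0.0397 t 23.1
shift [0.043 0.002 0.004] turn [-0.003 -0.001  0.   ]
```

```bash
python3 -m pendant '0 0.002 0.004 0 0 0;0.01 0.002 0.004 0 0 0;0.02 0.002 0.004 0 0 0;0.03 0.002 0.004 0 0 0;0.04 0.002 0.004 0 0 0'
python3 - <<'E'
from h import *
goal((0.5043,-0.0287,0.053),78.6)
E
```

```text
time: 23.6
ee_pos: [0.505, -0.0287, 0.0967]
eef_rot: [0.072, 0.704, -0.071, 0.703]
ft_force: [-0.4, 0.7, -0.6]
width: 0.0394
yaw now 78.4 pos [ 0.505  -0.0287  0.0967] q [-0.59  0.16  0.61  1.92 -0.1   1.09  1.43] F [-0.4  0.7 -0.6] w 0.0394 t 23.6
shift [ 0.175 -0.    -0.003] turn [-0.002 -0.    -0.   ]
```

The collar is 6.6 mm onto the spindle without force; keep lowering.

```bash
python3 -m pendant '0.01 0 -0.001 0 0 0;0.02 0 -0.001 0 0 0;0.03 0 -0.001 0 0 0;0.04 0 -0.001 0 0 0;0.05 0 -0.001 0 0 0;0.06 0 -0.001 0 0 0;0.07 0 -0.001 0 0 0'
python3 - <<'E'
from h import *
goal((0.5043,-0.0287,0.053),78.6)
E
```

```text
time: 24.3
ee_pos: [0.5049, -0.0287, 0.0793]
eef_rot: [0.072, 0.704, -0.072, 0.703]
ft_force: [-1.0, 0.7, -0.6]
width: 0.0394
yaw now 78.4 pos [ 0.5049 -0.0287  0.0793] q [-0.58  0.18  0.61  1.94 -0.12  1.05  1.44] F [-1.   0.7 -0.6] w 0.0394 t 24.3
shift [ 0.105 -0.    -0.002] turn [-0.002 -0.    -0.   ]
```

```bash
python3 -m pendant '0.015 0 0 0 0 0;0.03 0 0 0 0 0;0.045 0 0 0 0 0;0.06 0 0 0 0 0;0.075 0 0 0 0 0;0.085 0 0 0 0 0;0.095 0 0 0 0 0'
python3 -m pendant '0.005 0 0 0 0 0;0.01 0 0 0 0 0;0.015 0 0 0 0 0'
python3 - <<'E'
from h import *
goal((0.5043,-0.0287,0.053),78.6)
E
```

```text
time: 25.0
ee_pos: [0.5049, -0.0287, 0.0555]
eef_rot: [0.072, 0.704, -0.072, 0.703]
ft_force: [-1.6, 0.8, 0.4]
width: 0.0399
time: 25.3
ee_pos: [0.505, -0.0287, 0.0529]
eef_rot: [0.072, 0.704, -0.071, 0.703]
ft_force: [-12.0, -0.1, 25.7]
width: 0.0393
yaw now 78.4 pos [ 0.505  -0.0287  0.0529] q [-0.57  0.22  0.6   1.96 -0.15  1.    1.47] F [-12.   -0.1  25.7] w 0.0393 t 25.3
shift [-0.    -0.001 -0.003] turn [-0.003 -0.    -0.   ]
```

Contact at 25.7 N with the collar's bottom at z≈0.075, the shoulder height. Relieve the press and side load a little, then check.

```bash
python3 -m pendant '-0.003 0 -0.002 0 0 0;-0.005 0 -0.003 0 0 0;-0.005 0 -0.003 0 0 0;-0.005 0 -0.003 0 0 0'
python3 - <<'E'
from h import *
goal((0.5043,-0.0287,0.053),78.6)
im,d,K,Rm,t=cam("wrist"); P=cloud(d,K,Rm,t)
m=(d>0)&(np.hypot(P[...,0]-.5045,P[...,1]+.0285)<.019)&(np.hypot(P[...,0]-.5045,P[...,1]+.0285)>.0115)&(P[...,2]>.09)&(P[...,2]<.112); print("collar top z",np.median(P[m][:,2]),m.sum())
b=im[160:420,180:460]
im2,d2,K2,R2,t2=cam("side"); P2=cloud(d2,K2,R2,t2)
m=(d2>0)&(np.hypot(P2[...,0]-.5045,P2[...,1]+.0285)<.03)&(P2[...,2]>.06)&(P2[...,2]<.13);q=P2[m];print(np.histogram(q[:,2],bins=np.arange(.06,.131,.005)))
Z=R2@np.array([.5,-.03,.09])+t2; u,v=(K2@(Z/Z[2]))[:2].astype(int)
cv2.imwrite("pics/f1.png",np.hstack([cv2.resize(b,(480,446)),cv2.resize(im2[v-50:v+50,u-35:u+35],(312,446),interpolation=cv2.INTER_CUBIC)]))
E
```

```text
time: 25.7
ee_pos: [0.5043, -0.0285, 0.0532]
eef_rot: [0.072, 0.703, -0.071, 0.704]
ft_force: [0.7, 0.7, -0.6]
width: 0.0395
yaw now 78.4 pos [ 0.5043 -0.0285  0.0532] q [-0.57  0.22  0.6   1.96 -0.15  1.    1.46] F [ 0.7  0.7 -0.6] w 0.0395 t 25.7
shift [ 0.001 -0.001 -0.   ] turn [-0.002  0.    -0.   ]
collar top z 0.10087403556370308 2736
(array([51, 63, 59, 16, 31, 35, 45, 20, 11,  4,  0,  0,  0,  0]), array([0.06 , 0.065, 0.07 , 0.075, 0.08 , 0.085, 0.09 , 0.095, 0.1  ,
       0.105, 0.11 , 0.115, 0.12 , 0.125, 0.13 ]))
```

View pics/f1.png

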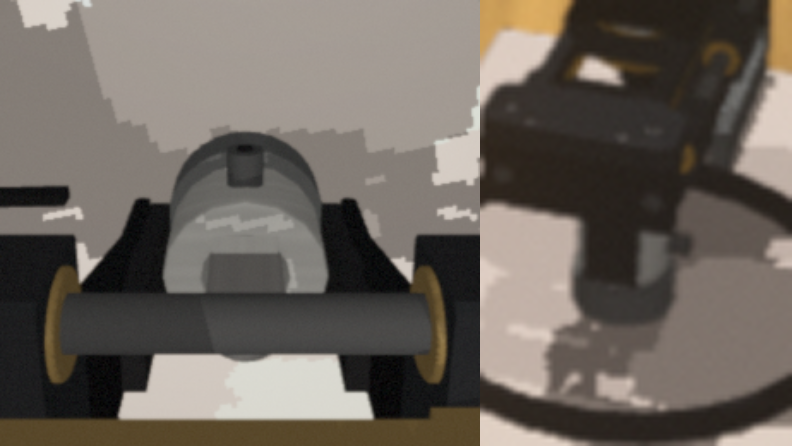

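Collar top measures z=0.1009 (0.101 when seated), the screw points straight at the gap, and the spindle's flat is under it. Add a light press and hand in.

```bash
python3 -m pendant '0.002 0 0 0 0 0;0.003 0 0 0 0 0;0.003 0 0 0 0 0;0.003 0 0 0 0 0'
python3 - <<'E'
from h import *
from bench import close_job
goal((0.5043,-0.0287,0.053),78.6)
im,d,K,Rm,t=cam("top"); P=cloud(d,K,Rm,t)
m=(P[...,2]>.105)&(P[...,2]<.122)&(d>0)&(abs(P[...,0]-.475)<.015)&(abs(P[...,1]+.185)<.03);print("post",m.sum(),P[m].mean(0) if m.any() else 0)
s=r.read_state()
if s["ft_force"][2]<40 and s["width"]>.038: print(close_job())
E
```

```text
time: 26.2
ee_pos: [0.5044, -0.0286, 0.0531]
eef_rot: [0.072, 0.703, -0.071, 0.704]
ft_force: [-3.3, 0.0, 8.8]
width: 0.0393
yaw now 78.4 pos [ 0.5044 -0.0286  0.0531] q [-0.57  0.22  0.6   1.96 -0.15  1.    1.47] F [-3.3  0.   8.8] w 0.0393 t 26.2
shift [ 0.    -0.001 -0.   ] turn [-0.003  0.    -0.   ]
post 61 [ 0.47654281 -0.18339048  0.1157728 ]
the job is handed in; nothing more can be done
None
```

The job is done and handed in at about 26 s of the 61 s. The lock is out at its stop, the spindle's flat faces the gap, and the collar is down on the shoulder, still gripped for you to tighten the set-screw.

- **Lock:** It held at the end stop under a push of about 23 N. At hand-in its post measured about 157 mm from the spindle, against 155 mm nominal; the camera is good to about 2 mm.
- **Spindle:** I pinched it flat to back (14.3 mm) and turned it about 82°. The gripper ended at −10.3° against about −10.5° for the machine, and the flat then faced the gap in the picture.
- **Collar:** The largest one went on without force until it met the shoulder at about 26 N. Its top measured 100.9 mm (101 mm when seated), and the screw points to the gap within about 2°. I left it gripped at 30 N with a press of about 9 N.

**What went wrong:** My first two attempts to grip the lock post closed on air. The second showed that the real fingertips sit about 29 mm above the reported tool point; the side camera confirmed it and I corrected for it. Neither attempt moved anything.

**Not checked:** I did not look again at the jar, bottle and brush at the end. The gripper only came down at the machine and at the collar.

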